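# Open the infant measuring rod to 60 cm and keep hold

## Task

Get the infant measuring rod ready for the next child: take the grip at the end of its telescopic bar, squeeze in the lock button on its side to free the brake, and draw the bar out until the 60 cm line (the full-width line with two dots) stands at the reading edge, where the bar leaves the channel. Do not drag the bar against its lock, and leave the other things on the table where they are. Finish while still holding the grip at that mark with the lock button squeezed in, so that the foot plate can be closed onto the child's heels straight away.

Things in the scene. Friction and masses are not known exactly. Their poses are not given: they have to be found in the camera images.
- rod: Infant measuring rod, fixed: open-topped aluminium C-channel 435 mm long, 46 wide, 26 high, in which an inner bar slides. Origin: on the table below the middle of its mouth, where the bar comes out. x: the way the bar draws out (to the robot's right, to 0.25 rad askew); y: across, away from the robot, over a grey mat 15 mm thick that begins 75 mm from the centre line. Head plate at the other end.
- reading_edge (a point): The outer edge of the steel bridge over the channel's mouth, on the centre line at 26 mm height; the bar's scale is read at this edge.
- mark_60 (a point): The 60 cm line on the inner bar's top face, 20 mm above the table: full width, two dots beside it. Every cm has a short tick, every 5 cm a longer one; full-width lines at 50 (one dot), 60 (two), 70 (three). It lies in the open channel at first and is at the reading edge when the foot plate's face is 600 mm from the head plate's. x axis: the way the bar draws out.
- head_face (a point): A point on the child's side of the fixed head plate (top 135 mm above the table), 60 mm out from the channel's centre line, 60 mm above the table.
- foot_face (a point): A point on the child's side of the white foot plate, 60 mm out from the bar's centre line, 60 mm above the table. The plate is 8 mm thick, from 19 to 87 mm above the table, reaches 300 mm out over the mat and moves with the bar.
- grip_center (a point): Middle of the grey grip block on the bar's outer end, 50 mm above the table, 95 mm beyond the child's side of the foot plate; axes as rod. The block is 60 mm long (x), 36 wide (y), top 73 mm above the table. Pinch it here from above across y, one finger on the lock button (+y side): 42 mm wide, 37 with the button in. The foot plate's root is 33 mm from its near end.
- button_face (a point): The middle of the outer face of the lock button, a black ribbed pad 34 mm long and 36 mm high that stands 6 mm out of the +y side of the grip, 24 mm from the grip's centre.
- lock_button (a joint): How far the lock button is squeezed in, in m: sprung out it reads 0 to -0.001 (bar locked), fully in 0.005. Its spring takes about 10 N to start and 14 N fully in, so pinch with 20 N or more. The brake lets go once the button is in by 1 mm, and locks again whenever it is let out.
- foot_slide (a joint): How far the bar is drawn out, in m: the scale reading less 45 cm (0 at 45 cm, 0.15 at the 60 cm line, stop at 0.25). It starts between 0.005 and 0.07. With the button in it moves against about 1.5 N of friction, without a spring; locked, a friction brake holds it against some 12 N.
- pump_bottle: Bystander: hand-rub pump bottle, 62 mm across and 175 mm high; origin at the centre of its underside.
- kidney_dish: Bystander: grey-brown pulp kidney dish, 245 by 125 by 44 mm, with capped syringes; origin at the middle of its underside.
- vial_carton: Bystander: open paper carton of glass vials, 110 by 85 by 45 mm; origin at the centre of its underside.
- teething_ring: Bystander: wooden ring, 72 mm across and 12 mm thick, lying on the mat; origin at the centre of its underside.

How it is judged:
On the way:
1. the lock button is squeezed in by the fingers on the grip before the bar is drawn out to the mark (value of joint lock_button above 0.003 m and contact force between the fingers and lock_button above 2 N and value of joint foot_slide below 0.12 m), for 0.1 s.
At the end, for the whole second after the job is handed in: The 60 cm line stands within 4 mm of the reading edge (bar drawn out 0.146 to 0.154 m) and the bar is at rest, while the fingers pinch the grip, pressing with more than 3 N on the button and on the block itself, and keep the lock button in by at least 3 mm of its 5 mm (value of joint foot_slide between 0.146 and 0.154 m and velocity of joint foot_slide between -0.005 and 0.005 m/s and value of joint lock_button above 0.003 m and contact force between the fingers and lock_button above 3 N and contact force between the fingers and foot_slide_c0 above 3 N); the arm keeps its last pose, push and grip.
It fails at once if the bar is dragged against its lock ((value of joint lock_button below 0.0003 m and velocity of joint foot_slide above 0.02 m/s) or (value of joint lock_button below 0.0003 m and velocity of joint foot_slide below -0.02 m/s)).
It fails at once if another thing on the table is moved by more than 30 mm (distance of any of pump_bottle, kidney_dish, vial_carton, teething_ring from where it was at the start of the episode above 0.03 m).
It also fails if it takes over 29 s, if anything falls off the work surface, if the arm or the gripper's body presses on something with over 40 N, if the wrist force passes 120 N, or if a joint passes its speed limit or range.

## Robot

A 6-joint arm with a two-finger parallel gripper is mounted at the origin on the work surface. World frame = base frame: x ahead of the robot, y to its left, z up, the work surface at z = 0. Lengths are in m, angles in rad, forces in N, time in s.
With the tool pointing down it reaches from about 0.25 to 0.775 m from the base axis. Payload 4 kg.
Tool frame: the origin (TCP) lies at the very end of the fingers, on their centre line; the grasp point (between the pads) lies 19 mm behind it; z points along the fingers, y is the direction in which the jaws open and shut (so a half turn about z gives the same grasp; the last joint's range is limited). The gripper opens to 94 mm and grips with 3 to 60 N. Pads are 16 mm wide; open, the fingers measure 119 mm over their backs; the gripper's body (75 mm by 177 mm) begins 78 mm behind the grasp point.
Start: joints at [-1.207, 0.087, 1.371, -0, 1.684, -0.103], TCP at [0.248, -0.491, 0.206] pointing down, gripper open.
Joint ranges: [-3.1, 3.1], [-0.76, 2.03], [0.27, 2.55], [-1.08, 4.22], [0.17, 2.65], [-2.57, 2.57]. Speed limits (rad/s): [2.79, 2.79, 3.14, 3.14, 3.14, 3.14].

## Interface

Orientations are given as [roll, pitch, yaw] about the fixed x, y, z axes, in that order (R = Rz(yaw) Ry(pitch) Rx(roll)).
In Python, from bench import robot, snapshot, calibration gives the robot as it stands. The module is installed in compiled form; this text tells all that it offers.
- The arm moves only by the tool servo_tool, never from a script. Its argument "series" is text: rows parted by semicolons, each of 5 numbers parted by spaces: the closure, from -1 (fully open) to 1 (shut), then the shift along the tool's x, y, z in cm, then the turn about the tool's z in rad. A call has 1 to 20 rows; each row is the pose to reach, as a shift and turn from the pose commanded when the call began, along the tool's axes at that moment; what a row does not reach only later rows make up. A row lasts 1/12 s, in which the tool goes at most 41.7 mm and 7.16 degrees, less where a joint would pass 70% of its speed; a pose out of reach is approached as far as the arm can. A call with a gripper value outside its range is refused whole. The fingers move at their own pace and stop on an object; the grip force is fixed at half the most. Time passes only in rows, so rows that repeat a pose let the fingers close. It gives the time, the measured TCP pose, the force and the opening at its end, in the units of the state.
- robot.get_obs(): the state, without advancing time (a new reading comes with each control period).
- snapshot(name): name is "scene" or "top" or "wrist"; returns (picture, depth): 400x640x3 uint8, red, green, blue; 400x640 float32, m along the optical axis (not along the pixel's ray), 0 where there is no reading.
- calibration(name): a dict with "fx", "fy", "cx", "cy" (pixels), "k1" (the pictures are not rectified: a ray, as slopes to the right and down, at radius r is drawn at 1 + k1 r^2 times it, then the intrinsics apply), "rvec" (rotation vector, rad) and "tvec" (3), from world to camera coordinates, as OpenCV has them; the wrist camera has in their place "tool_from_camera" (4x4, takes a point from camera to tool coordinates, whose origin is the TCP and whose axes are the flange's). Camera axes: x right, y down, z forward; pixel columns grow to the right and rows downward; lengths in m; the calibration is good to about 2 mm. A picture is of the moment at which its call begins: read the wrist's pose just before it. calibration takes no time and is no camera call.
- robot.close_job(): hands the job in, once; it reports no verdict.
The state is a dict: "time": time; "joint_positions": joint angles; "qvel": joint speeds; "joint_torque": joint torques, N m; "tool_pos": TCP position; "ee_rot": TCP orientation; "wrist_force": force on the tool from outside, world axes, zero at the start; "wrist_torque": the same for the moment, N m; "width": finger opening in m.
Only numpy, scipy, OpenCV 4.12 (cv2) and the standard library are available. Lean on these libraries where they do the work, as an engineer would, in place of code of your own. Each camera call takes 0.05 s, during which the arm holds its last target. There are 200 camera calls.

## Working session

There is one attempt and no reset: what is moved stays moved. The work goes in short steps, Python scripts to look and compute and a tool call to move; the robot and the scene stay as the last step left them, time stands still between calls to the robot, and variables do not carry over. Pictures are saved under pics/ and viewed, about 8 in all and at most 12, crops included, and the job is handed in when it is done.

Besides the shell and the picture viewer there is one more tool, called after "Request:" as name(argument=value, ...), one argument or row to a line, values as JSON. servo_tool: Moves the arm, as the interface text tells. Its arguments: {"type":"object","properties":{"series":{"type":"string"}},"required":["series"]}

```bash
mkdir -p pics
cat > h.py <<'E'
import numpy as np, cv2
from bench import robot, snapshot, calibration
from scipy.spatial.transform import Rotation as Ro
def cam(name,obs=None):
    c=calibration(name);K=np.array([[c['fx'],0,c['cx']],[0,c['fy'],c['cy']],[0,0,1.]]);
    if name=='wrist':
        T=np.eye(4);T[:3,:3]=Ro.from_euler('xyz',obs['ee_rot']).as_matrix();T[:3,3]=obs['tool_pos'];T=T@np.array(c['tool_from_camera'])
    else:
        R=cv2.Rodrigues(np.array(c['rvec'],float))[0];T=np.eye(4);T[:3,:3]=R.T;T[:3,3]=-R.T@np.array(c['tvec']).ravel()
    return K,np.array([c['k1'],0,0,0,0.]),T
def pix(name,pts,z,obs=None):
    "intersect pixel rays with the height z"
    K,D,T=cam(name,obs)
    n=cv2.undistortPoints(np.array(pts,float).reshape(-1,1,2),K,D).reshape(-1,2)
    d=np.c_[n,np.ones(len(n))]@T[:3,:3].T;o=T[:3,3]
    z=np.broadcast_to(z,len(n));return o+d*((z-o[2])/d[:,2])[:,None]
def dep(name,pts,depth,obs=None):
    K,D,T=cam(name,obs)
    n=cv2.undistortPoints(np.array(pts,float).reshape(-1,1,2),K,D).reshape(-1,2)
    w=np.array([np.median(depth[int(v)-1:int(v)+2,int(u)-1:int(u)+2]) for u,v in pts])
    return (np.c_[n,np.ones(len(n))]*w[:,None])@T[:3,:3].T+T[:3,3]
def snap(name,tag):
    o=robot.get_obs();p,d=snapshot(name);cv2.imwrite(f'pics/{tag}.png',p[:,:,::-1]);np.savez(f'pics/{tag}.npz',d=d,p=p,obs=np.array(o,dtype=object));return o,p,d
E
python3 - <<'E'
from h import *
o,_,_=snap('top','top1');print(o['tool_pos'],o['ee_rot'],o['width'])
E
```

```text
[ 0.24730536 -0.49066618  0.20434608] [-3.13947279e+00 -2.20921355e-04  4.66766026e-01] 0.0942267825760623
```

View pics/top1.png

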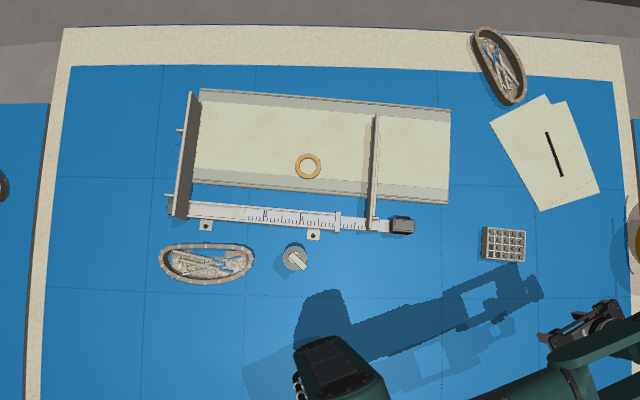

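The picture shows the rod running left to right, with the grip at about (401,226) and the foot plate at x≈375. The bottle (297,258), carton (503,244) and dish are all clear of the grip. Next is an enlarged crop.

Run:
```python
from h import *
p=cv2.imread('pics/top1.png')[185:255,230:430]
cv2.imwrite('pics/c1.png',cv2.resize(p,None,fx=4,fy=4,interpolation=cv2.INTER_CUBIC))
d=np.load('pics/top1.npz')['d']
pts=[(401,224),(408,225),(395,224),(503,244),(297,258)]
print(dep('top',pts,d)); print(cam('top')[2][:3,3])
```

```text
[[ 0.495304   -0.14327714  0.07389757]
 [ 0.49308077 -0.16194913  0.07342014]
 [ 0.4951908  -0.12773296  0.0719771 ]
 [ 0.44956054 -0.43766786  0.03095504]
 [ 0.39875401  0.12349641  0.17348796]]
[0.37166784 0.08682884 1.24049017]
```

View pics/c1.png

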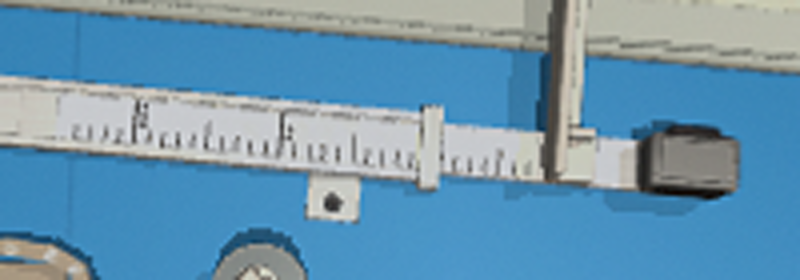

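Run:
```python
from h import *
d=np.load('pics/top1.npz')['d']
u,v=np.meshgrid(np.arange(384,422),np.arange(210,240)); P=np.c_[u.ravel(),v.ravel()]
K,D,T=cam('top');n=cv2.undistortPoints(P.astype(float).reshape(-1,1,2),K,D).reshape(-1,2)
W=(np.c_[n,np.ones(len(n))]*d[P[:,1],P[:,0]][:,None])@T[:3,:3].T+T[:3,3]
m=(W[:,2]>.066)&(W[:,2]<.08);Q=W[m][:,:2].astype(np.float32)
print(m.sum(),cv2.minAreaRect(Q),cv2.boxPoints(cv2.minAreaRect(Q)),np.median(W[m],0))
c=lambda x,y:(230+x/4-.375,185+y/4-.375)
L=pix('top',[c(137,122),c(285,135)],.020);e=pix('top',[c(441,147)],.026)
x=L[1]-L[0];x/=np.linalg.norm(x);print(L,e,'dist60-70',np.linalg.norm(L[1]-L[0]),'to go',(e[0]-L[1])@x,'yaw x',np.arctan2(x[1],x[0]))
# edges of channel for direction
A=pix('top',[c(0,78),c(420,113)],.026);x=A[1]-A[0];print('chan dir',np.arctan2(x[1],x[0]))
A=pix('top',[c(0,147),c(420,184)],.026);x=A[1]-A[0];print('chan dir',np.arctan2(x[1],x[0]))
o=robot.get_obs();print(o['tool_pos'],o['ee_rot'])
```

```text
293 ((0.49656903743743896, -0.15061552822589874), (0.05809991434216499, 0.04274292662739754), 85.2076187133789) [[ 0.47284532 -0.17777844]
 [ 0.5154388  -0.18134941]
 [ 0.52029276 -0.12345262]
 [ 0.47769928 -0.11988164]] [ 0.49388674 -0.14949664  0.07093343]
[[0.51719136 0.22268523 0.02      ]
 [0.51059857 0.12111266 0.02      ]] [[0.50408202 0.01470642 0.026     ]] dist60-70 0.10178630915259644 to go 0.10660487963657996 yaw x -1.6356125908422132
chan dir -1.6315021156264766
chan dir -1.6354203072210043
[ 0.24733225 -0.49066394  0.20434704] [-3.13947622e+00 -2.29320058e-04  4.66804210e-01]
```

Request:
servo_tool(
  series="-1 37.4 -19.3 3.4 -1.04;-1 37.4 -19.3 3.4 -1.04;-1 37.4 -19.3 3.4 -1.04;-1 37.4 -19.3 3.4 -1.04;-1 37.4 -19.3 3.4 -1.04;-1 37.4 -19.3 3.4 -1.04;-1 37.4 -19.3 3.4 -1.04;-1 37.4 -19.3 3.4 -1.04;-1 37.4 -19.3 3.4 -1.04;-1 37.4 -19.3 3.4 -1.04;-1 37.4 -19.3 3.4 -1.04;-1 37.4 -19.3 3.4 -1.04;-1 37.4 -19.3 3.4 -1.04;-1 37.4 -19.3 3.4 -1.04;-1 37.4 -19.3 3.4 -1.04",
)

```text
time: 1.3
tool_pos: [0.4939, -0.152, 0.1716]
ee_rot: [-3.141, 0.001, 1.504]
wrist_force: [1.3, -0.4, -0.1]
width: 0.0939
```

Run:
```python
from h import *
o,_,_=snap('wrist','w1');print(o['tool_pos'],o['ee_rot'],o['time'],o['joint_positions'])
```

```text
[ 0.49390884 -0.15199801  0.17155309] [-3.14144132e+00  5.10702807e-04  1.50422998e+00] 1.3 [-4.07931090e-01  2.23425220e-02  1.50580673e+00 -5.32379785e-04
  1.61341502e+00 -3.41387392e-01]
```

View pics/w1.png

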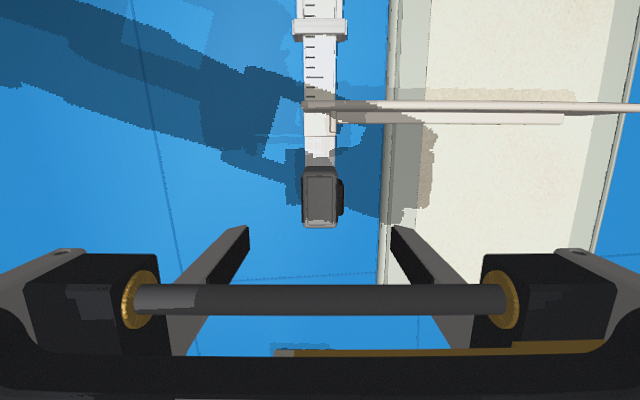

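The wrist view shows the grip top at columns 304–336, rows 173–224. The button is on the right at column 343, the bar runs vertically, and the bridge is at row 35.

Run:
```python
from h import *
f=np.load('pics/w1.npz',allow_pickle=True);o=f['obs'].item();d=f['d']
u,v=np.meshgrid(np.arange(290,356),np.arange(150,240)); P=np.c_[u.ravel(),v.ravel()]
K,D,T=cam('wrist',o);n=cv2.undistortPoints(P.astype(float).reshape(-1,1,2),K,D).reshape(-1,2)
W=(np.c_[n,np.ones(len(n))]*d[P[:,1],P[:,0]][:,None])@T[:3,:3].T+T[:3,3]
yaw=-1.637;ax=np.array([np.cos(yaw),np.sin(yaw)]);ay=np.array([-np.sin(yaw),np.cos(yaw)])
c0=np.array(o['tool_pos'][:2])
for lo,hi in((.068,.08),(.035,.066)):
  m=(W[:,2]>lo)&(W[:,2]<hi);q=W[m][:,:2]-c0
  print(m.sum(),'x',np.percentile(q@ax,[1,50,99]),'y',np.percentile(q@ay,[1,50,99]),np.median(W[m][:,2]))
q=pix('wrist',[(304,173),(336,173),(336,224),(305,224)],.073,o)[:,:2]-c0
print(np.c_[q@ax,q@ay])
b=pix('wrist',[(303,95),(334,95),(303,130),(334,130)],.020,o)[:,:2]
print(b); print([np.arctan2(*(b[i+2]-b[i])[::-1]) for i in(0,1)])
```

```text
2060 x [-0.02993383 -0.00267941  0.02697745] y [-0.01838042  0.00076688  0.0212572 ] 0.07240364662034471
141 x [-0.03142435 -0.03113188  0.0089894 ] y [-0.01691769  0.00384866  0.02454114] 0.05358182069361067
[[-0.02959587 -0.01482173]
 [-0.02955463  0.01641951]
 [ 0.02261832  0.01705701]
 [ 0.02257006 -0.01453183]]
[[ 0.48347623 -0.04270237]
 [ 0.51737408 -0.04498887]
 [ 0.48049088 -0.07993139]
 [ 0.51526592 -0.08228012]]
[np.float64(-1.6508138748779078), np.float64(-1.627268468628734)]
```

Request:
servo_tool(
  series="-1 .2 .15 2.5 0;-1 .2 .15 5 0;-1 .2 .15 7.5 0;-1 .2 .15 10 0;-1 .2 .15 12 0;-1 .2 .15 13.5 0;-1 .2 .15 14 0;-1 .2 .15 14 0;-1 .2 .15 14 0",
)

```text
time: 2.1
tool_pos: [0.4965, -0.1495, 0.0322]
ee_rot: [3.141, 0.0, 1.506]
wrist_force: [0.9, 0.4, -0.5]
width: 0.0941
```

Request:
servo_tool(
  series="1 0 0 0 0;1 0 0 0 0;1 0 0 0 0;1 0 0 0 0;1 0 0 0 0;1 0 0 0 0;1 0 0 0 0;1 0 0 0 0;1 0 0 0 0;1 0 0 0 0;1 0 0 0 0;1 0 0 0 0;1 0 0 0 0;1 0 0 0 0",
)

```text
time: 3.27
tool_pos: [0.4945, -0.1485, 0.0314]
ee_rot: [-3.138, -0.0, 1.507]
wrist_force: [-7.5, 0.5, 2.7]
width: 0.0365
```

Run:
```python
from h import *
o,p,d=snap('wrist','w2');print(o['tool_pos'],o['ee_rot'],o['time'],o['width'],o['wrist_force'])
snap('top','top2')
a=cv2.imread('pics/w2.png');b=cv2.resize(cv2.imread('pics/top2.png')[185:255,230:430],None,fx=3.2,fy=3.2,interpolation=cv2.INTER_CUBIC)
cv2.imwrite('pics/m2.png',np.vstack([a[:370],b]))
```

```text
[ 0.49446318 -0.14845248  0.0314014 ] [-3.13781101e+00 -1.63846596e-04  1.50665982e+00] 3.2667 0.036498060706228186 [-7.5062898   0.4512365   2.66962677]
```

View pics/m2.png

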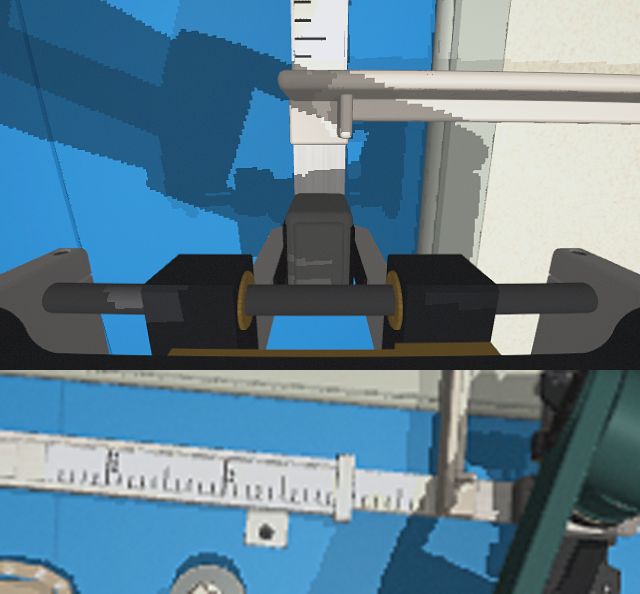

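The opening is 36.5 mm, so the button is in and the bar hasn't moved. I'll draw about 9 cm, then read the scale.

Request:
servo_tool(
  series="1 0 -.15 0 0;1 -.3 -.15 0 0;1 -.8 -.15 0 0;1 -1.4 -.15 0 0;1 -2 -.15 0 0;1 -2.6 -.15 0 0;1 -3.2 -.15 0 0;1 -3.8 -.15 0 0;1 -4.4 -.15 0 0;1 -5 -.15 0 0;1 -5.6 -.15 0 0;1 -6.2 -.15 0 0;1 -6.8 -.15 0 0;1 -7.4 -.15 0 0;1 -8 -.15 0 0;1 -8.5 -.15 0 0;1 -8.8 -.15 0 0;1 -9 -.15 0 0;1 -9 -.15 0 0;1 -9 -.15 0 0",
)

```text
time: 5.03
tool_pos: [0.4887, -0.2392, 0.0314]
ee_rot: [-3.141, 0.002, 1.507]
wrist_force: [-5.2, -1.5, 1.7]
width: 0.0365
```

Run:
```python
from h import *
o,p,d=snap('wrist','w3');print(o['tool_pos'],o['ee_rot'],o['time'],o['width'],o['wrist_force'])
snap('top','top3');snap('scene','s3')
a=cv2.imread('pics/s3.png');b=cv2.resize(cv2.imread('pics/top3.png')[200:240,290:390],None,fx=8,fy=6,interpolation=cv2.INTER_CUBIC)
w=cv2.imread('pics/w3.png')[:200,200:420]
a=cv2.resize(a,(500,312));w=cv2.resize(w,(300,273));a=np.vstack([a,np.zeros((360-312,500,3),np.uint8)]);w=np.vstack([w,np.zeros((87,300,3),np.uint8)])
cv2.imwrite('pics/m3.png',np.vstack([np.hstack([a,w]),b]))
```

```text
[ 0.48869197 -0.23915696  0.0314266 ] [-3.14106120e+00  1.52966365e-03  1.50660021e+00] 5.0333 0.03652777526572388 [-5.18635081 -1.50258869  1.74793277]
```

View pics/m3.png

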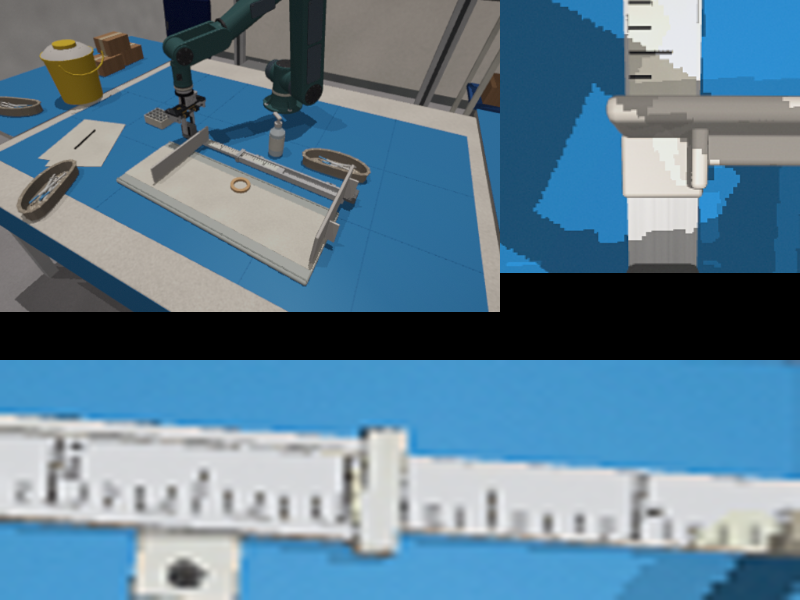

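The full-width lines are visible: 70 at crop x≈55, 60 at ≈352 (just behind the bridge) and 50, with one dot, at ≈638. The bridge's outer edge is at ≈405.

Run:
```python
from h import *
c=lambda x,y:(290+x/8-.44,200+(y-360)/6-.42)
yaw=-1.636;ax=np.array([np.cos(yaw),np.sin(yaw),0])
# marks 70,60,55,50 on bar; bridge edge
L=pix('top',[c(55,475),c(350,487),c(490,505),c(638,505)],.020)@ax
E=[pix('top',[c(x,490)],.026)[0]@ax for x in(403,407)]
print(np.diff(L),E-L[1],L[3]-E)
s=[np.polyval(np.polyfit(L,[70,60,55,50],1),e) for e in E];print('reading',s)
p=cv2.imread('pics/top3.png')[210:232,325:377];cv2.imwrite('pics/c3.png',cv2.resize(p,None,fx=15,fy=15,interpolation=cv2.INTER_CUBIC))
```

```text
[0.1008807  0.04836286 0.05057562] [0.0178545  0.01921116] [0.08108398 0.07972733]
reading [np.float64(58.12352073750539), np.float64(57.98751987433577)]
```

View pics/c3.png

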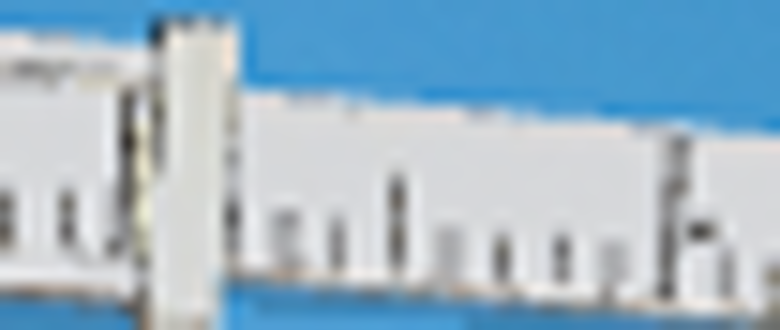

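Request:
servo_tool(
  series="1 -.2 -.1 0 0;1 -.5 -.1 0 0;1 -.9 -.1 0 0;1 -1.3 -.1 0 0;1 -1.6 -.1 0 0;1 -1.8 -.1 0 0;1 -1.9 -.1 0 0;1 -1.9 -.1 0 0;1 -1.9 -.1 0 0;1 -1.9 -.1 0 0",
)

```text
time: 6.02
tool_pos: [0.4875, -0.2579, 0.0315]
ee_rot: [3.14, 0.001, 1.507]
wrist_force: [4.8, -1.3, -3.0]
width: 0.0366
```

Run:
```python
from h import *
o,p,d=snap('top','top4');print(o['tool_pos'],o['ee_rot'],o['time'],o['width'],o['wrist_force'])
p=p[208:234,325:405,::-1];cv2.imwrite('pics/c4.png',cv2.resize(p,None,fx=10,fy=15,interpolation=cv2.INTER_CUBIC))
```

```text
[ 0.48748319 -0.25785719  0.03151567] [3.13988426e+00 1.28633214e-03 1.50676480e+00] 6.0167 0.03660906434285927 [ 4.80927254 -1.2857939  -3.00973573]
```

View pics/c4.png

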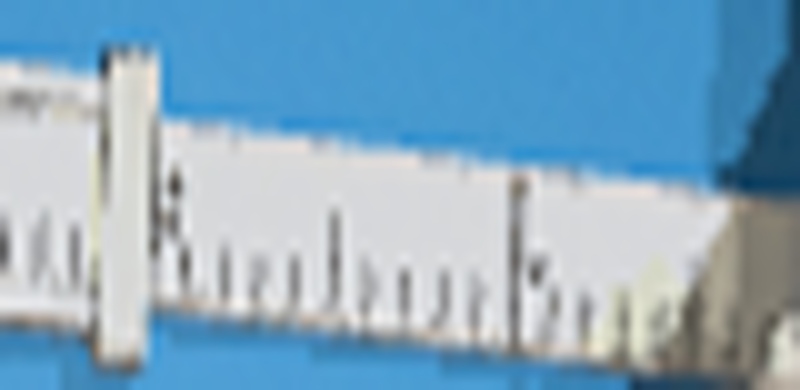

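The 60 line, with its two dots just outside, stands at the bridge's outer edge (crop x≈155; extrapolating from 50 and 55 gives 153–155). I'll hold briefly, then hand in.

Request:
servo_tool(
  series="1 0 0.05 0 0;1 0 0.05 0 0;1 0 0.05 0 0;1 0 0.05 0 0;1 0 0.05 0 0;1 0 0.05 0 0",
)

```text
time: 6.57
tool_pos: [0.4875, -0.2574, 0.0315]
ee_rot: [3.141, 0.0, 1.507]
wrist_force: [4.7, -2.0, -3.6]
width: 0.0368
```

```bash
python3 -c "
from bench import robot
o=robot.get_obs();print(o['tool_pos'],o['width'],o['wrist_force'],abs(o['qvel']).max() if hasattr(o['qvel'],'max') else o['qvel']);print(robot.close_job())"
```

```text
[ 0.48748011 -0.25738196  0.0314749 ] 0.03678558432338224 [ 4.73732911 -1.9755639  -3.55953385] 0.0008940365553725422
the job is handed in; nothing more can be done
None
```

I drew the bar out to the 60 cm line and handed the job in at about 6.6 s, with the gripper still holding the grip and the lock button squeezed in. I pinched the grip first, and the opening of 36.5 mm showed the button was in before the bar moved. I then pulled 9 cm, read the scale, and pulled the last 1.9 cm.

**Mark:** in the last top picture the 60 line, with its two dots just outside, stood at the bridge's outer edge. I judge that good to about 1 mm. I took no picture after the final short hold, in which the tool crept about 0.5 mm back towards the channel; this is well within the 4 mm allowed.

**Grip and rest:** the opening was 36.8 mm at the end (about 37 mm means fully in), the wrist force about 6 N, and the arm was at rest. The contact forces on the button and the block can't be read directly, so I relied on the opening and the fixed 30 N grip force.

**Other things on the table:** I did not measure them again at the end. The arm's path stayed well clear of them, and the scene picture during the pull showed nothing disturbed.

**Disagreement:** the first estimate of the total draw was about 105–107 mm, while the closer scale reading gave about 109 mm. I went by the scale.

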